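# Slide the test tile out over the end of the ware board

## Robot

A 6-joint arm with a two-finger parallel gripper is mounted at the origin on the work surface. World frame = base frame: x ahead of the robot, y to its left, z up, the work surface at z = 0. Lengths are in m, angles in degrees, forces in N, time in s.
With the tool pointing down it reaches from about 0.25 to 0.725 m from the base axis. Payload 9.7 kg.
Tool frame: the origin (TCP) lies at the very end of the fingers, on their centre line; the grasp point (between the pads) lies tcp_to_grasp behind it (tcp_to_grasp is the distance from the TCP to the grasp point, in m); z points along the fingers, y is the direction in which the jaws open and shut (so a half turn about z gives the same grasp; the last joint's range is limited). The gripper opens to 85 mm and grips with 20 to 120 N. Pads are 22 mm wide; open, the fingers measure 114 mm over their backs; the gripper's body (76 mm by 85 mm) begins 54 mm behind the grasp point. The pads swing forward as they close: fully open they stand 13 mm farther back than shut.
Start: joints at [75.516, 4.979, 10.078, 95.1, 0, 90], TCP at [0.138, 0.533, 0.209] pointing down, gripper open.
Joint ranges: [-179.16, 179.16], [-48.56, 103.87], [-65.8, 70.77], [-126.05, 130.52], [-82.76, 87.17], [-180, 180]. Speed limits (degrees/s): [127.2, 127.2, 147.25, 180, 180, 180].

## Interface

Orientations are given as [roll, pitch, yaw] about the fixed x, y, z axes, in that order (R = Rz(yaw) Ry(pitch) Rx(roll)).
In Python, from workcell import * gives the robot as it stands. The module is installed in compiled form; this text tells all that it offers.
- The arm moves only by the shell command python3 -m pendant 'ROWS' [FORCE]. ROWS is JSON, a list of rows, each a list of 3 entries, a list of its own where there are three numbers: the opening in per cent of the stroke, from 0 (shut) to 100 (fully open), then the shift along the world's x, y, z in mm, then the turn, a rotation vector about the world's x, y, z in degrees. A call has 1 to 20 rows; each row is the pose to reach, as a shift and turn from the pose measured when the call began; what a row does not reach only later rows make up. A row lasts 1/8 s, in which the tool goes at most 62.5 mm and 10.7 degrees, less where a joint would pass 70% of its speed; a pose out of reach is approached as far as the arm can. A call with a gripper value outside its range is refused whole. The fingers move at their own pace and stop on an object; FORCE is the grip in N (left out, the last holds). Time passes only in rows, so rows that repeat a pose let the fingers close. It gives the time, the measured TCP pose, the force and the opening at its end, in the units of the state.
- get_obs(): the state, without advancing time (a new reading comes with each control period).
- camera(name): name is "scene" or "top" or "wrist"; returns a dict with "img" (400x640x3 uint8, red, green, blue), "fx", "fy", "cx", "cy" (pixels), "cam_to_world" (4x4, takes a point from camera to world coordinates); the wrist camera has in their place "T_tool_cam" (4x4, takes a point from camera to tool coordinates, whose origin is the TCP and whose axes are the flange's). Camera axes: x right, y down, z forward; pixel columns grow to the right and rows downward; lengths in m; the calibration is good to about 2 mm. A picture is of the moment at which its call begins: read the wrist's pose just before it. There is no depth.
- job_done(): hands the job in, once; it reports no verdict.
Trained networks look in a picture, given as the dict that the camera call returned (one of the last four; its "shot" number tells which), for a name from the list of things; names that differ only in an ending like _2 or _b are one class to them, and where a whole thing is asked for, a point or a joint stands for the part that bears it (a point fixed in the world has none). Each returns a list of dicts, best first, with "confidence" (0 to 1); they miss things now and then, are a little off and sometimes report something else, mostly with a low value. They report only what shows in the picture. A call takes as long as a camera call. They do not tell look-alikes from the thing itself.
- regions_of(picture, label): "region" (400x640 bool, what is visible of it).
- pinpoint(picture, label): "position" ([x, y, z] in m, in world coordinates, good to about 4 mm: a listed point, or the origin of a listed thing).
The state is a dict: "time": time; "q": joint angles; "qd": joint speeds; "joint_efforts": joint torques, N m; "ee_pos": TCP position; "tcp_rot": TCP orientation; "wrist_force": force on the tool from outside, world axes, zero at the start; "torque": the same for the moment, N m; "opening": finger opening in m.
Only numpy, scipy, OpenCV 4.12 (cv2) and the standard library are available. Lean on these libraries where they do the work, as an engineer would, in place of code of your own. Each camera call takes 0.05 s, during which the arm holds its last target. There are 200 camera calls.

## Task

Push the flat clay test tile along the raised ware board, towards the end beside which the banding wheel with the upturned bowl stands, until about a third of the tile's length sticks out past that end of the board, so that its edge shows and can be got at from below. Leave the tile lying flat on the board and roughly square with it. Only push it with the fingers, never pick it up, and leave the cup, the wooden rib and the bucket where they are.

Things in the scene. Friction and masses are not known exactly. Their poses are not given: they have to be found in the camera images.
- ledge: the raised ware board, fixed to the table: a flat plywood board 240 mm along its x, 400 mm along its y and 18 mm thick, on two wooden supports 30 mm thick (each 130 mm from the middle), top face 80 mm above the table. Origin: under its centre at table height. Its two ends are the short edges at y = +200 mm and y = -200 mm in its own frame; z is up. No rims or lips.
- tile: the test tile: a flat terracotta plate 95 mm along its x, 120 mm (its length) along its y, 8 mm thick, about 0.13 to 0.27 kg, loose on the half of the board nearest the robot, its length roughly along the board (within 0.2 rad). Origin: centre of its underside; z is up.
- wheel: the banding wheel, a turntable fixed to the table off one end (+y or -y) of the board: round head of 170 mm diameter, top 64 mm above the table, with a wooden disc and an upturned grey clay bowl on it, 144 mm high in all. It does not turn. Origin: centre of its foot on the table.
- bucket: an open white plastic tub, 150 mm across the rim, 90 mm high, loose on the table off the other end of the board. Origin: centre of its underside.
- cup: a small open dark grey clay cup, 68 mm across, 55 mm high, loose on the half of the board away from the robot. Origin: centre of its underside.
- rib: a dark wooden modelling rib, 155 mm long, 18 mm wide, 8 mm thick, lying loose on the half of the board away from the robot, roughly along the board. Origin: underside, in the middle of its 110 mm wide-bladed part; the narrow tail points along its +y.
Mind the look-alikes: they are no part of the job. There is more than one size of the tile; the job needs the middle-sized.

How it is judged (in metres and radians):
At the end, for the whole second after the job is handed in: The tile lies still and flat on the board (tilt under 0.05 rad, underside within 4 mm of the board's top), its length within 0.2 rad of the board's, with its centre 166 to 194 mm from the board's middle towards the banding wheel's end, i.e. 26 to 54 mm of its 120 mm stick out past that end (((y of wheel in the frame of ledge above 0 m and y of tile in the frame of ledge between 0.166 and 0.194 m) or (y of wheel in the frame of ledge below 0 m and y of tile in the frame of ledge between -0.194 and -0.166 m)) and angle between the y axis of tile and the y axis of ledge, either way round below 0.2 rad and angle between tile's own z axis and vertical below 0.05 rad and height (world z) of tile between 0.076 and 0.084 m and linear speed of tile below 0.01 m/s); the robot touches nothing.
It fails at once if the tile is lifted off the board (its underside more than 12 mm above it) (height (world z) of tile above 0.092 m).
It fails at once if the tile is tipped up or falls off the board (angle between tile's own z axis and vertical above 0.2 rad or height (world z) of tile below 0.06 m).
It fails at once if the cup, the rib or the bucket is shifted by more than 15 mm (distance of any of cup, rib, bucket from where it was at the start of the episode above 0.015 m).
It also fails if it takes over 46 s, if anything falls off the work surface, if the arm or the gripper's body presses on something with over 40 N, if the wrist force passes 120 N, or if a joint passes its speed limit or range.

## Working session

There is one attempt and no reset: what is moved stays moved. The work goes in short steps, Python scripts to look and compute and a shell command to move; the robot and the scene stay as the last step left them, time stands still between calls to the robot, and variables do not carry over. Pictures are saved under pics/ and viewed, about 8 in all and at most 12, crops included, and the job is handed in when it is done.

```bash
mkdir -p pics
cat > h.py <<'E'
from workcell import *
import numpy as np, cv2
def save(p,n): cv2.imwrite('pics/'+n,cv2.cvtColor(p['img'],cv2.COLOR_RGB2BGR))
def proj(p,P):
    T=np.linalg.inv(p['cam_to_world']); c=T[:3,:3]@np.array(P)+T[:3,3]
    return np.array([p['fx']*c[0]/c[2]+p['cx'],p['fy']*c[1]/c[2]+p['cy']])
def back(p,uv,z):
    T=p['cam_to_world']; d=T[:3,:3]@np.array([(uv[0]-p['cx'])/p['fx'],(uv[1]-p['cy'])/p['fy'],1]); o=T[:3,3]
    return o+d*(z-o[2])/d[2]
E
python3 - <<'E'
from h import *
o=get_obs(); print({k:np.round(o[k],3).tolist() for k in('time','ee_pos','tcp_rot','opening')})
for n in('top','scene'):
    p=camera(n); save(p,n+'1.png'); print(n,np.round(p['cam_to_world'][:3,3],2))
    for l in('ledge','tile','wheel','bucket','cup','rib'):
        for d in pinpoint(p,l): print(l,'%.2f'%d['confidence'],np.round(d['position'],3),proj(p,d['position']).round())
    if n=='top':
        for l in ('tile','ledge'):
            for d in regions_of(p,l):
                c=max(cv2.findContours(d['region'].astype(np.uint8),0,2)[0],key=cv2.contourArea)
                b=cv2.boxPoints(cv2.minAreaRect(c)); print(l,'%.2f'%d['confidence'],[back(p,q,.088 if l=='tile' else .08)[:2].round(3).tolist() for q in b])
E
```

```text
{'time': 0.0, 'ee_pos': [0.138, 0.532, 0.208], 'tcp_rot': [-179.922, -0.002, 165.514], 'opening': 0.086}
top [0.33 0.02 1.21]
ledge 0.79 [ 0.594 -0.074  0.001] [363. 168.]
tile 0.88 [ 0.537 -0.068  0.082] [363. 182.]
tile 0.74 [ 0.278 -0.238  0.002] [418. 272.]
tile 0.56 [ 0.38  -0.051 -0.001] [355. 237.]
wheel 0.77 [0.663 0.291 0.   ] [248. 146.]
bucket 0.98 [ 0.514 -0.44   0.002] [482. 195.]
cup 0.56 [ 0.648 -0.153  0.08 ] [392. 145.]
rib 0.66 [0.685 0.016 0.08 ] [335. 132.]
tile 0.85 [[0.353, -0.002], [0.425, -0.035], [0.399, -0.092], [0.328, -0.059]]
tile 0.76 [[0.234, -0.133], [0.382, -0.204], [0.328, -0.322], [0.182, -0.249]]
tile 0.57 [[0.497, -0.005], [0.591, -0.02], [0.572, -0.139], [0.478, -0.123]]
ledge 0.68 [[0.508, 0.148], [0.752, 0.105], [0.669, -0.297], [0.431, -0.243]]
scene [ 1.4  -0.16  0.77]
ledge 0.65 [ 0.593 -0.071 -0.001] [301. 245.]
tile 0.92 [ 0.53  -0.07   0.082] [297. 209.]
tile 0.88 [ 0.277 -0.249 -0.003] [235. 190.]
tile 0.50 [ 0.385 -0.051  0.003] [297. 200.]
wheel 0.77 [ 0.665  0.296 -0.002] [433. 245.]
bucket 0.81 [ 0.516 -0.439  0.002] [167. 244.]
cup 0.75 [ 0.648 -0.158  0.085] [269. 240.]
cup 0.62 [0.69  0.021 0.074] [341. 245.]
rib 0.89 [0.691 0.015 0.078] [339. 244.]
```

View pics/top1.png

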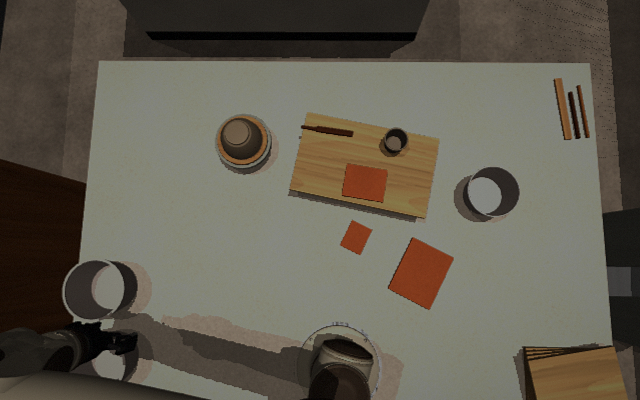

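View pics/scene1.png

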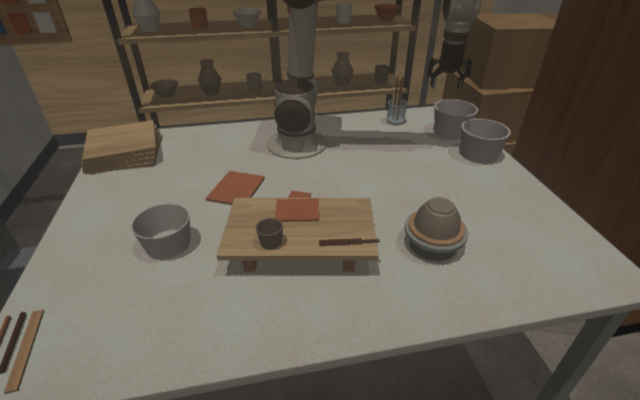

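The board tile at top (363,182) is the candidate. Its look-alikes lie on the table: a small tile at (355,237) and a large one at (418,272). The wheel with the bowl is at (245,142), off the board's +y end. I'll check the size with a model overlay in one crop.

```bash
cat >> h.py <<'E'
def rect(c,a,w,l,z):
    u=np.array([-np.sin(a),np.cos(a)]);v=np.array([np.cos(a),np.sin(a)])
    return [np.r_[np.array(c)+i*w/2*v+j*l/2*u,z] for i,j in((-1,-1),(1,-1),(1,1),(-1,1))]
def overlay(p,rects,n,box,s=5):
    x0,y0,x1,y1=box
    im=cv2.cvtColor(p['img'],cv2.COLOR_RGB2BGR)[y0:y1,x0:x1]; im=cv2.resize(im,None,fx=s,fy=s,interpolation=cv2.INTER_CUBIC)
    for r,c in zip(rects,((255,255,0),(0,255,0),(255,0,255))):
        q=np.array([(proj(p,P)+.5-[x0,y0])*s for P in r]).astype(int); cv2.polylines(im,[q],True,c,1)
    cv2.imwrite('pics/'+n,im)
E
python3 - <<'E'
from h import *
p=camera('top')
overlay(p,[rect((.594,-.073),np.radians(-11.4),.24,.4,.08),rect((.5345,-.072),np.radians(-9.1),.095,.12,.088)],'crop1.png',(285,105,445,225))
E
```

```text
(no output)
```

View pics/crop1.png

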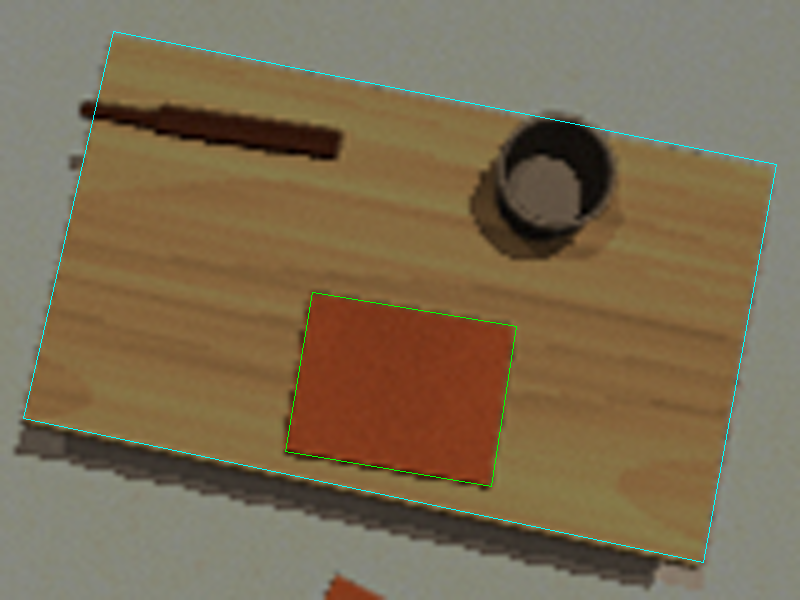

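The overlay matches both outlines: the tile is 95×120 mm, so it is the middle-sized one, and the board's yaw is -11.4°. I'll move to above the spot behind the tile.

```bash
python3 -m pendant '[[50,[50,-95,10],[0,0,-10]],[50,[82,-150,10],[0,0,-20]],[50,[115,-212,10],[0,0,-30]],[50,[145,-268,10],[0,0,-39]],[50,[175,-324,10],[0,0,-48]],[50,[205,-380,10],[0,0,-56]],[50,[235,-436,10],[0,0,-63]],[50,[265,-490,10],[0,0,-70]],[50,[295,-545,10],[0,0,-76]],[50,[325,-600,10],[0,0,-82]],[50,[355,-655,10],[0,0,-87]],[50,[377,-698,0],[0,0,-87]],[50,[377,-698,-40],[0,0,-87]],[50,[377,-698,-70],[0,0,-87]],[50,[377,-698,-90],[0,0,-87]],[50,[377,-698,-90],[0,0,-87]]]'
```

```text
time: 2.85
ee_pos: [0.5137, -0.1654, 0.1174]
tcp_rot: [-179.8, -0.0, 78.5]
wrist_force: [0.9, -0.7, 0.6]
opening: 0.0426
```

```bash
python3 -m pendant '[[50,[1,0,-15],[0,0,0]],[50,[1,0,-28],[0,0,0]],[50,[1,0,-33],[0,0,0]],[50,[1,0,-33],[0,0,0]]]'
python3 - <<'E'
from h import *
p=camera('scene'); 
x0,y0,s=220,120,5
cv2.imwrite('pics/sc2.png',cv2.resize(cv2.cvtColor(p['img'][y0:y0+120,x0:x0+160],cv2.COLOR_RGB2BGR),None,fx=s,fy=s))
E
```

```text
time: 3.35
ee_pos: [0.5145, -0.1652, 0.0842]
tcp_rot: [-179.8, -0.0, 78.5]
wrist_force: [0.9, -0.1, 0.3]
opening: 0.0429
```

View pics/sc2.png

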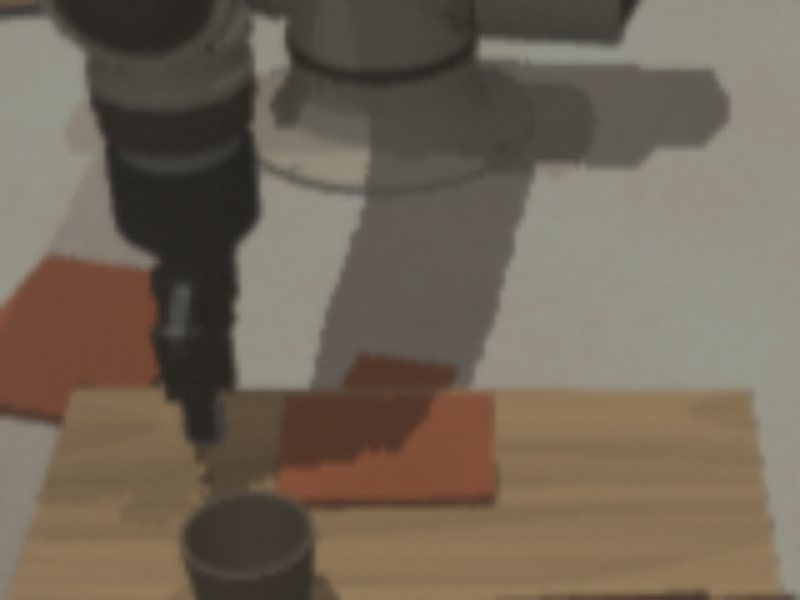

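The fingers (tip at crop (205,440)) are behind the tile's near end (280) and well clear of the cup. I'll probe down for the board.

```bash
python3 -m pendant '[[50,[0,0,-1],[0,0,0]],[50,[0,0,-2],[0,0,0]],[50,[0,0,-2],[0,0,0]]]'; python3 -m pendant '[[50,[0,0,-1],[0,0,0]],[50,[0,0,-2],[0,0,0]],[50,[0,0,-2],[0,0,0]]]'; python3 -m pendant '[[50,[0,0,-1],[0,0,0]],[50,[0,0,-2],[0,0,0]],[50,[0,0,-2],[0,0,0]]]'
```

```text
time: 3.78
ee_pos: [0.5147, -0.1653, 0.0827]
tcp_rot: [-179.9, -0.0, 78.5]
wrist_force: [0.4, -0.4, 0.0]
opening: 0.0431
time: 4.15
ee_pos: [0.5147, -0.1653, 0.0805]
tcp_rot: [-179.8, -0.0, 78.5]
wrist_force: [0.4, 0.4, 0.2]
opening: 0.0429
time: 4.53
ee_pos: [0.5146, -0.1653, 0.0784]
tcp_rot: [-179.8, -0.0, 78.5]
wrist_force: [-0.0, -0.2, 0.3]
opening: 0.0429
```

```bash
python3 -m pendant '[[50,[0,0,-1],[0,0,0]],[50,[0,0,-2],[0,0,0]],[50,[0,0,-2],[0,0,0]]]'; python3 -m pendant '[[50,[0,0,-1],[0,0,0]],[50,[0,0,-1],[0,0,0]]]'; python3 -m pendant '[[50,[0,0,-1],[0,0,0]],[50,[0,0,-1],[0,0,0]]]'
```

```text
time: 4.9
ee_pos: [0.5146, -0.1652, 0.0763]
tcp_rot: [-179.8, -0.0, 78.5]
wrist_force: [-0.1, 0.2, 0.4]
opening: 0.0428
time: 5.15
ee_pos: [0.5145, -0.1653, 0.0752]
tcp_rot: [-179.8, -0.0, 78.5]
wrist_force: [-0.2, 0.3, 0.2]
opening: 0.0426
time: 5.4
ee_pos: [0.5145, -0.1652, 0.0741]
tcp_rot: [-179.8, -0.0, 78.5]
wrist_force: [0.1, 0.4, 0.4]
opening: 0.0426
```

```bash
python3 -m pendant '[[50,[0,0,-1],[0,0,0]],[50,[0,0,-1],[0,0,0]]]'; python3 -m pendant '[[50,[0,0,-1],[0,0,0]],[50,[0,0,-1],[0,0,0]]]';  python3 -m pendant '[[50,[0,0,-1],[0,0,0]],[50,[0,0,-1],[0,0,0]]]'
```

```text
time: 5.65
ee_pos: [0.5144, -0.1652, 0.073]
tcp_rot: [-179.8, -0.0, 78.5]
wrist_force: [-0.2, 0.3, 0.2]
opening: 0.0431
time: 5.9
ee_pos: [0.5143, -0.1652, 0.0719]
tcp_rot: [-179.8, -0.0, 78.5]
wrist_force: [1.0, -0.6, -0.1]
opening: 0.0426
time: 6.15
ee_pos: [0.5143, -0.1652, 0.0708]
tcp_rot: [-179.8, -0.0, 78.5]
wrist_force: [-1.3, 0.7, 0.5]
opening: 0.0432
```

```bash
python3 -m pendant '[[50,[0,0,-1],[0,0,0]],[50,[0,0,-1],[0,0,0]]]'; python3 -m pendant '[[50,[0,0,-1],[0,0,0]],[50,[0,0,-1],[0,0,0]]]'
python3 - <<'E'
from h import *
p=camera('scene'); x0,y0,s=240,180,8
cv2.imwrite('pics/sc3.png',cv2.resize(cv2.cvtColor(p['img'][y0:y0+60,x0:x0+100],cv2.COLOR_RGB2BGR),None,fx=s,fy=s))
E
```

```text
time: 6.4
ee_pos: [0.5142, -0.1652, 0.0697]
tcp_rot: [-179.8, -0.0, 78.5]
wrist_force: [-0.1, -0.8, 0.6]
opening: 0.0424
time: 6.65
ee_pos: [0.5142, -0.1652, 0.0686]
tcp_rot: [-179.8, -0.0, 78.5]
wrist_force: [0.5, 0.6, 0.3]
opening: 0.0427
```

View pics/sc3.png

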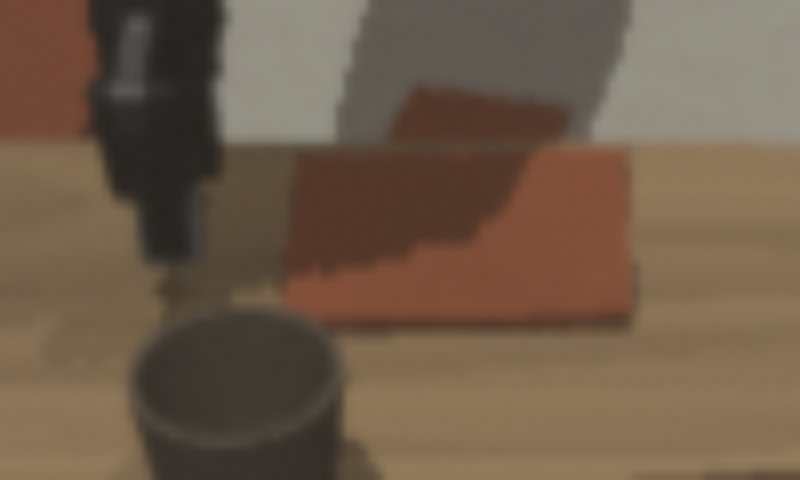

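```bash
python3 - <<'E'
from h import *
p=camera('scene'); v=np.array([.98,-.198])
for a in (.021,.029,.036):
  for z in(.08,.085,.09): print(a,z,proj(p,np.r_[np.array([.5142,-.1652])+a*v,z]).round(1))
E
python3 -m pendant '[[50,[0,0,-1],[0,0,0]],[50,[0,0,-1],[0,0,0]]]'
```

```text
0.021 0.08 [261.3 214.6]
0.021 0.085 [261.2 213.2]
0.021 0.09 [261.  211.8]
0.029 0.08 [261.  216.4]
0.029 0.085 [260.8 215. ]
0.029 0.09 [260.6 213.6]
0.036 0.08 [260.6 218.1]
0.036 0.085 [260.4 216.7]
0.036 0.09 [260.3 215.2]
time: 7.0
ee_pos: [0.5142, -0.1651, 0.0675]
tcp_rot: [-179.8, -0.0, 78.5]
wrist_force: [-0.0, -0.0, -0.1]
opening: 0.0429
```

```bash
for i in 1 2; do python3 -m pendant '[[50,[0,0,-1],[0,0,0]],[50,[0,0,-1],[0,0,0]]]' | grep -E 'ee_pos|force'; done; python3 -m pendant '[[50,[0,0,-1],[0,0,0]],[50,[0,0,-1],[0,0,0]]]'
```

```text
ee_pos: [0.5141, -0.1651, 0.0664]
wrist_force: [-0.8, 0.6, 1.1]
ee_pos: [0.5141, -0.1651, 0.0653]
wrist_force: [-0.7, 0.1, 0.3]
time: 7.75
ee_pos: [0.514, -0.1651, 0.0642]
tcp_rot: [-179.7, -0.0, 78.5]
wrist_force: [1.3, -0.4, -0.2]
opening: 0.0427
```

Run:
```python
from h import *
p=camera('scene'); x0,y0,s=235,170,8
a=cv2.resize(cv2.cvtColor(p['img'][y0:y0+70,x0:x0+50],cv2.COLOR_RGB2BGR),None,fx=s,fy=s)
w=camera('wrist'); b=cv2.resize(cv2.cvtColor(w['img'],cv2.COLOR_RGB2BGR),(400,250)); b=cv2.copyMakeBorder(b,0,310,0,0,0)
cv2.imwrite('pics/sc4.png',np.hstack([a,b]))
```

```text
(no output)
```

View pics/sc4.png

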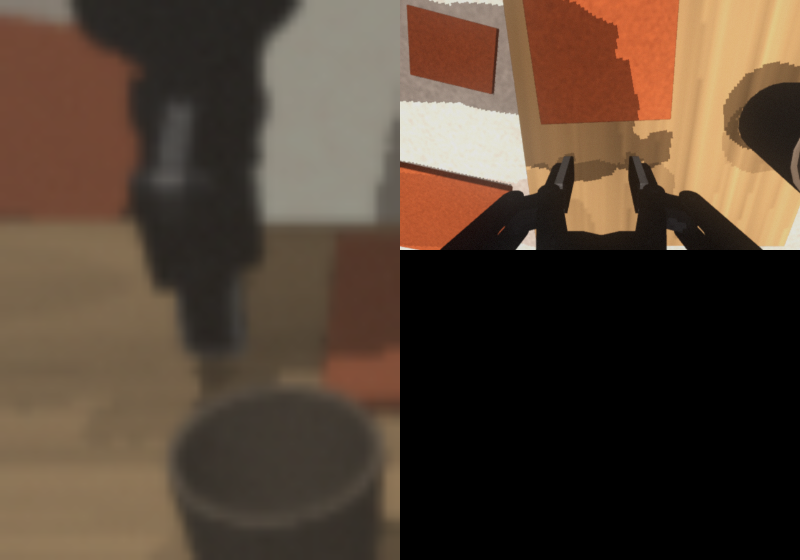

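```bash
for i in 1 2; do python3 -m pendant '[[50,[0,0,-1],[0,0,0]],[50,[0,0,-1],[0,0,0]]]' | grep -E 'ee_pos|force'; done; python3 -m pendant '[[50,[0,0,-1],[0,0,0]],[50,[0,0,-1],[0,0,0]]]'
```

```text
ee_pos: [0.514, -0.1651, 0.0632]
wrist_force: [-0.0, -0.6, -0.0]
ee_pos: [0.514, -0.1651, 0.0621]
wrist_force: [0.1, -0.7, 0.1]
time: 8.6
ee_pos: [0.5139, -0.1651, 0.061]
tcp_rot: [-179.7, -0.0, 78.5]
wrist_force: [-0.2, -0.0, -0.2]
opening: 0.0428
```

Run:
```python
from h import *
w=camera('wrist'); save(w,'w1.png'); T=w['T_tool_cam']; Ti=np.linalg.inv(T); print(T.round(3), w['fx'])
for y in(-.0215,.0215):
  for x in (-.011,.011):
   for z in(0,-.01,-.02,-.03):
    c=Ti@[x,y,z,1]; print(x,y,z,(w['fx']*c[0]/c[2]+w['cx']).round(),(w['fy']*c[1]/c[2]+w['cy']).round())
p=camera('scene'); print(p['img'][205:222,258:266].sum(2))
```

```text
[[-0.001 -0.945 -0.327  0.084]
 [ 1.    -0.001 -0.001  0.001]
 [ 0.    -0.327  0.945 -0.165]
 [ 0.     0.     0.     1.   ]] 328.76018311712005
-0.011 -0.0215 0 283.0 260.0
-0.011 -0.0215 -0.01 281.0 270.0
-0.011 -0.0215 -0.02 279.0 280.0
-0.011 -0.0215 -0.03 276.0 292.0
0.011 -0.0215 0 282.0 225.0
0.011 -0.0215 -0.01 279.0 233.0
0.011 -0.0215 -0.02 277.0 241.0
0.011 -0.0215 -0.03 274.0 251.0
-0.011 0.0215 0 359.0 260.0
-0.011 0.0215 -0.01 361.0 270.0
-0.011 0.0215 -0.02 363.0 280.0
-0.011 0.0215 -0.03 365.0 292.0
0.011 0.0215 0 360.0 225.0
0.011 0.0215 -0.01 362.0 233.0
0.011 0.0215 -0.02 365.0 241.0
0.011 0.0215 -0.03 367.0 251.0
[[113 118 117 111 113 117 147 179]
 [114 109 111 113 114 129 171 188]
 [119 119 112 113 116 140 185 197]
 [124 114 112 115 119 136 187 193]
 [134 114 111 111 114 141 182 182]
 [138 116 113 114 117 133 182 182]
 [151 121 112 115 117 133 173 186]
 [158 118 113 117 112 124 167 182]
 [169 126 114 118 119 125 169 192]
 [207 156 134 139 138 141 181 214]
 [251 192 169 165 167 172 183 199]
 [270 223 177 174 174 178 189 192]
 [281 264 189 174 178 189 204 205]
 [291 268 201 189 196 214 219 220]
 [281 249 211 210 221 218 211 213]
 [266 207 208 216 214 202 176 171]
 [266 222 215 198 167 171 168 171]]
```

View pics/w1.png

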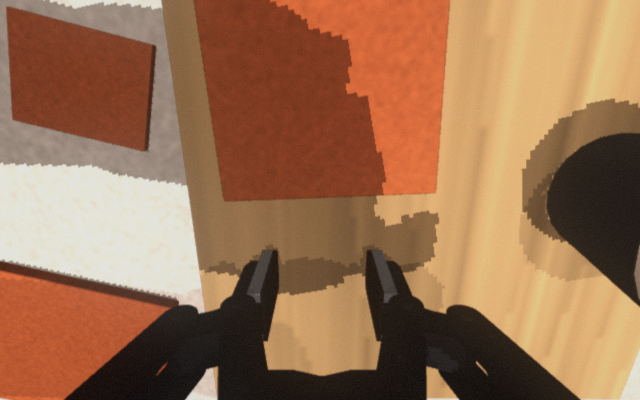

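```bash
for i in 1 2; do python3 -m pendant '[[50,[0,0,-1],[0,0,0]],[50,[0,0,-1],[0,0,0]]]' | grep -E 'ee_pos|force'; done; python3 -m pendant '[[50,[0,0,-1],[0,0,0]],[50,[0,0,-1],[0,0,0]]]'
```

```text
ee_pos: [0.5139, -0.165, 0.06]
wrist_force: [0.5, 0.2, 0.6]
ee_pos: [0.5138, -0.165, 0.0589]
wrist_force: [0.0, -0.7, -0.9]
time: 9.45
ee_pos: [0.5138, -0.165, 0.0577]
tcp_rot: [-179.7, -0.0, 78.5]
wrist_force: [0.9, -0.1, -0.3]
opening: 0.0429
```

```bash
for i in 1 2; do python3 -m pendant '[[50,[0,0,-1],[0,0,0]],[50,[0,0,-1],[0,0,0]]]' | grep -E 'ee_pos|force'; done; python3 -m pendant '[[50,[0,0,-1],[0,0,0]],[50,[0,0,-1],[0,0,0]]]'
python3 - <<'E'
from h import *
p=camera('scene'); print(p['img'][209:222,258:266].sum(2))
E
```

```text
ee_pos: [0.5137, -0.165, 0.0567]
wrist_force: [0.3, -0.8, 0.3]
ee_pos: [0.5138, -0.165, 0.0559]
wrist_force: [0.4, -0.4, 2.6]
time: 10.2
ee_pos: [0.5139, -0.165, 0.0558]
tcp_rot: [-179.8, -0.0, 78.5]
wrist_force: [-3.3, 0.8, 7.9]
opening: 0.0424
[[128 108 107 113 114 133 183 179]
 [139 115 116 114 116 131 184 179]
 [151 118 114 113 113 129 176 181]
 [156 114 115 114 113 125 167 183]
 [168 117 113 113 116 126 156 185]
 [189 123 111 114 114 122 149 190]
 [213 138 122 114 121 128 160 191]
 [251 190 158 145 147 154 180 196]
 [279 258 217 183 177 182 203 210]
 [288 276 240 195 190 199 217 221]
 [281 246 200 210 218 218 211 212]
 [269 207 206 210 208 202 175 173]
 [265 221 215 195 172 170 170 167]]
```

Board contact is felt at TCP z 0.056: with the jaws half open, the tips sit 24 mm behind the TCP. I'll raise 3 mm and push along the board.

```bash
python3 -m pendant '[[50,[0,0,3],[0,0,0]],[50,[1,5,3],[0,0,0]],[50,[2,10,3],[0,0,0]],[50,[3,15,3],[0,0,0]],[50,[4,20,3],[0,0,0]],[50,[5,25,3],[0,0,0]],[50,[6,30,3],[0,0,0]],[50,[7,35,3],[0,0,0]],[50,[8,40,3],[0,0,0]],[50,[9,45,3],[0,0,0]],[50,[10,50,3],[0,0,0]],[50,[11,55,3],[0,0,0]],[50,[12,60,3],[0,0,0]],[50,[12,60,3],[0,0,0]]]'
python3 - <<'E'
from h import *
p=camera('top')
for d in pinpoint(p,'tile'): print(d['confidence'],d['position'])
overlay(p,[rect((.594,-.073),np.radians(-11.4),.24,.4,.08)],'crop2.png',(285,105,445,225))
E
```

```text
time: 12.0
ee_pos: [0.526, -0.1046, 0.0589]
tcp_rot: [-179.8, -0.0, 78.5]
wrist_force: [0.2, -0.2, 1.0]
opening: 0.0426
0.65 [0.5457, -0.0324, 0.0833]
0.63 [0.3802, -0.0514, 0.0033]
0.56 [0.2763, -0.2413, 0.0028]
```

View pics/crop2.png

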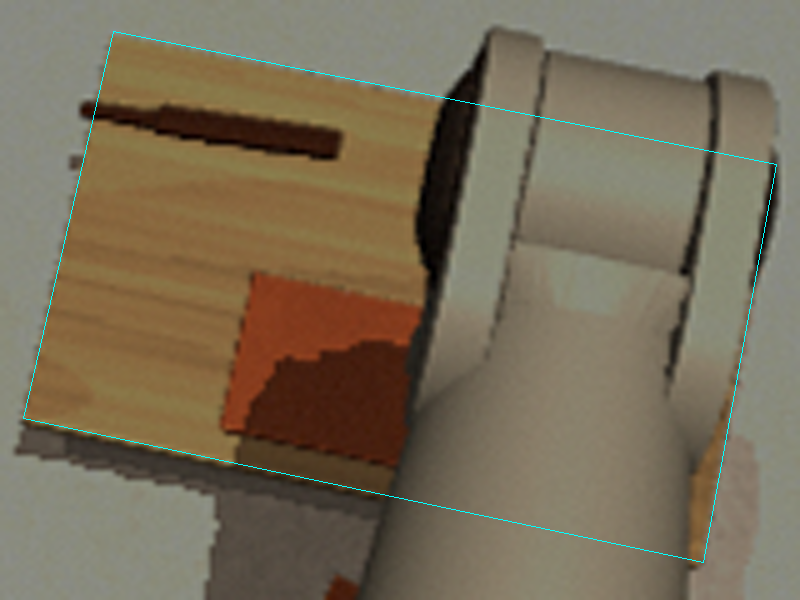

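The tile slides squarely and its front edge has moved about 36 mm, so about 152 mm remains.

```bash
python3 -m pendant '[[50,[1.6,8,0],[0,0,0]],[50,[3.2,16,0],[0,0,0]],[50,[4.8,24,0],[0,0,0]],[50,[6.4,32,0],[0,0,0]],[50,[8,40,0],[0,0,0]],[50,[9.6,48,0],[0,0,0]],[50,[11.2,56,0],[0,0,0]],[50,[12.8,64,0],[0,0,0]],[50,[14.5,72,0],[0,0,0]],[50,[16,80,0],[0,0,0]],[50,[17.7,88,0],[0,0,0]],[50,[19.3,96,0],[0,0,0]],[50,[21,104,0],[0,0,0]],[50,[22.6,112,0],[0,0,0]],[50,[24.2,120,0],[0,0,0]],[50,[25.8,128,0],[0,0,0]],[50,[27.4,136,0],[0,0,0]],[50,[28.6,142,0],[0,0,0]],[50,[29.4,146,0],[0,0,0]],[50,[29.4,146,0],[0,0,0]]]'
python3 -m pendant '[[50,[-2,-10,0],[0,0,0]],[50,[-2,-10,30],[0,0,0]],[50,[-10,-50,70],[0,0,0]],[50,[-20,-100,100],[0,0,0]],[50,[-60,-140,110],[0,0,0]],[50,[-120,-180,110],[0,0,0]],[50,[-160,-210,110],[0,0,0]],[50,[-160,-210,110],[0,0,0]]]'
python3 - <<'E'
from h import *
p=camera('top'); u=np.array([.1977,.980]);c=np.array([.594,-.073])
for d in pinpoint(p,'tile'): print('%.2f'%d['confidence'],d['position'],u@(np.array(d['position'][:2])-c))
for d in regions_of(p,'tile'):
    k=max(cv2.findContours(d['region'].astype(np.uint8),0,2)[0],key=cv2.contourArea); b=np.array([back(p,q,.088)[:2] for q in cv2.boxPoints(cv2.minAreaRect(k))])
    print('%.2f'%d['confidence'],b.round(3).tolist(),u@(b.mean(0)-c),b.mean(0))
overlay(p,[rect((.594,-.073),np.radians(-11.4),.24,.4,.08),rect(c+.178*u-.0585*np.array([.98,-.1977]),np.radians(-11.4),.095,.12,.088)],'crop3.png',(285,105,445,225))
E
```

```text
time: 14.6
ee_pos: [0.5555, 0.0414, 0.0589]
tcp_rot: [-179.8, -0.1, 78.5]
wrist_force: [0.2, -0.3, -0.6]
opening: 0.0426
time: 15.6
ee_pos: [0.3929, -0.1708, 0.1695]
tcp_rot: [-179.8, -0.0, 78.3]
wrist_force: [0.7, 0.4, -0.1]
opening: 0.0426
0.71 [0.378, -0.0514, -0.0024] -0.021535199999999997
0.56 [0.5744, 0.1104, 0.0819] 0.17585708000000003
0.77 [[0.539, 0.178], [0.633, 0.16], [0.608, 0.042], [0.515, 0.061]] 0.17551032390730573 [0.57401737 0.11012336]
0.59 [[0.355, -0.002], [0.426, -0.036], [0.398, -0.093], [0.328, -0.058]] -0.017751855386801383 [ 0.37688606 -0.04731472]
```

View pics/crop3.png

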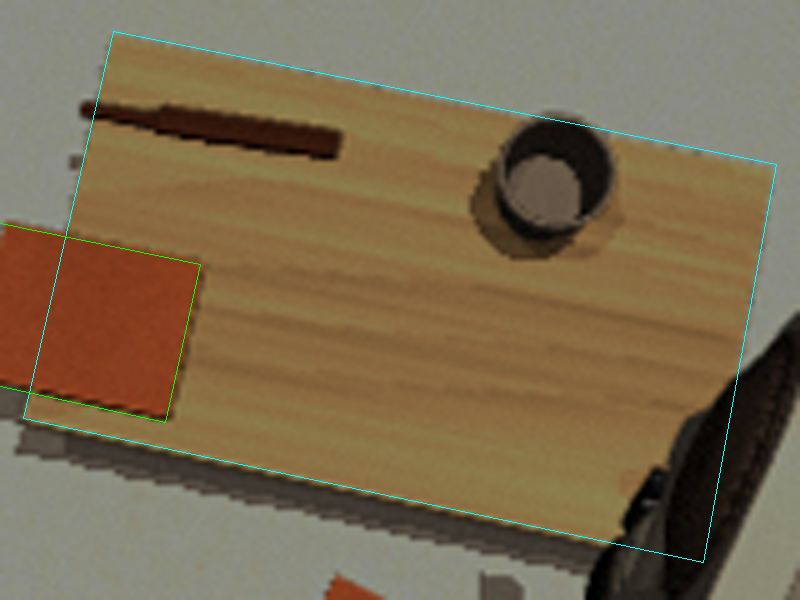

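```bash
python3 -c "
from workcell import *
job_done()"
```

```text
the job is handed in; nothing more can be done
```

I pushed the middle-sized tile along the board with the half-open fingers to the banding wheel's end, backed the arm off clear of everything, and handed the job in at about 16 s.

**Position:** The last checks put the tile's centre 175 to 176 mm from the board's middle by the top camera, and about 174 mm by the arm's own pose. All are inside the 166 to 194 mm window, so about 35 mm of the tile sticks out.

**Alignment:** The tile is within about 1° of the board's direction and looked flat in the top view. I did not take a separate side view for tilt.

**Other things:** The cup and rib showed in the same places as at the start. The bucket was not in the last crop, but the arm never went near it.

**One surprise:** With the jaws half open, the fingertips sit about 24 mm behind the TCP, more than the 13 mm the description suggested. I found the board's height by touching it lightly, at about 8 N.

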